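# Let air in and lift the bell jar

## Robot

A 6-joint arm with a two-finger parallel gripper is mounted at the origin on the work surface. World frame = base frame: x ahead of the robot, y to its left, z up, the work surface at z = 0. Lengths are in m, angles in degrees, forces in N, time in s.
With the tool pointing down it reaches from about 0.35 to 0.875 m from the base axis. Payload 4.2 kg.
Tool frame: the origin (TCP) lies on the front face of the gripper's body, between the roots of the fingers; the fingertips stand 70 mm ahead of it and the grasp point (between the pads) lies 51 mm ahead of it (r.nose_length is the distance from the TCP to the fingertips, in m); z points along the fingers, y is the direction in which the jaws open and shut (so a half turn about z gives the same grasp; the last joint's range is limited). The gripper opens to 87 mm and grips with 3 to 60 N. Pads are 19 mm wide; open, the fingers measure 117 mm over their backs; the gripper's body (75 mm by 190 mm) begins 51 mm behind the grasp point.
Start: joints at [-58.98, 22.042, 0.453, 0, -68.411, -14.817], TCP at [0.174, -0.6, 0.292] pointing down, gripper open.
Joint ranges: [-179.83, 179.83], [-69.29, 118.12], [-61.27, 80.66], [-181.25, 117.63], [-171.15, -9.14], [-177.46, 177.46]. Speed limits (degrees/s): [159.86, 159.86, 180, 180, 180, 180].

## Interface

Orientations are given as a 3x3 rotation matrix whose columns are the frame's x, y, z axes.
In Python, from station import telemetry, capture, order, r gives the robot as it stands.
- The arm moves only by the tool drive_tool, never from a script. Its argument "series" is a list of rows, each a list of 4 numbers: the shift along the tool's x, y, z as a fraction of full scale, then the turn about the tool's z as a fraction of full scale. In form: [[dx, dy, dz, turn], ...]. A call has 1 to 10 rows; each row is the pose to reach, as a shift and turn from the pose commanded when the call began, along the tool's axes at that moment; what a row does not reach only later rows make up. Full scale, the value 1, is 0.12 m for a shift and 2 rad for a turn. A row lasts 1/8 s, in which the tool goes at most 62.5 mm and 10.7 degrees, less where a joint would pass 70% of its speed; a pose out of reach is approached as far as the arm can. A call with a number of a shift or a turn outside -1 to 1 is refused whole. A call with a gripper value outside its range is refused whole. "fingers" is the finger opening in mm, from 0 to 87, set as the call begins (left out, the last holds). The fingers move at their own pace and stop on an object; the grip force is fixed at half the most. Time passes only in rows, so rows that repeat a pose let the fingers close. It gives the time, the measured TCP pose, the force and the opening at its end, in the units of the state.
- telemetry.sense(): the state, without advancing time (a new reading comes with each control period).
- capture(name): name is "scene" or "top"; returns a dict with "color" (384x512x3 uint8, blue, green, red), "fx", "fy", "cx", "cy" (pixels), "eye" and "attitude" of the camera in the world. Camera axes: x right, y up, looking along -z (the intrinsics and any distortion apply to the point x, -y, -z); pixel columns grow to the right and rows downward; lengths in m; the calibration is good to about 2 mm. A picture is of the moment at which its call begins. There is no depth.
- order.finish_job(): hands the job in, once; it reports no verdict.
The state is a dict: "time_s": time; "joints": joint angles; "joint_velocities": joint speeds; "effort": joint torques, N m; "tcp_pos": TCP position; "ee_rot": TCP orientation; "wrist_force": force on the tool from outside, world axes, zero at the start; "moment": the same for the moment, N m; "gripper_width": opening from 0.0 (shut) to 1.0 (fully open).
Only numpy, scipy, OpenCV 4.12 (cv2) and the standard library are available. Lean on these libraries where they do the work, as an engineer would, in place of code of your own. Each camera call takes 0.05 s, during which the arm holds its last target. There are 200 camera calls.

## Task

The bell jar on the vacuum plate still covers the electric bell, and it has to come off. First swing the valve lever round into its green (air inlet) notch and let go of it, then take the jar by its black knob and lift it straight up, upright, without dragging it on the plate or touching the bell, until its rim is more than a finger's width above the top of the bell. Hold it there over the plate, still and level, for a good two seconds and finish while still holding it (do not put it down), leaving the lever in the green notch and everything else on the bench undisturbed.

Things in the scene. Friction and masses are not known exactly. Their poses are not given: they have to be found in the camera images.
- valve_lever (a joint): angle (rad) of the three-way valve lever, a horizontal steel arm on an upright axis at the end of the blue vacuum unit. 0 = red notch (pump), 0.6 = yellow notch (sealed), 1.2 = green notch (air inlet); it grows counter-clockwise seen from above; stops at -0.12 and 1.32. A spring detent pulls it into the nearest notch; throwing it takes about 4 to 5 N at the grip, and it stays in a notch when let go. It starts in the red or the yellow notch
- lever_grip (a point): middle of the lever's upright black grip, a round grip 19 mm across at this height, 65 mm out from the lever's axis. The grip's foot is 35 mm below this point, its top 26 mm above, the blue deck 50 mm below; the steel arm (9 mm wide, top 26 mm below this point) runs from here to the axis. The deck round it carries only a toothed quadrant 11 mm high
- lever_pivot (a point): point on the lever's upright axis, at the same height as lever_grip; fixed to the unit, 150 mm from the jar's plate centre along the unit's y axis
- air_notch (a point): where lever_grip lies when the lever is in the green notch; fixed to the unit. Beyond it, 91 mm from the axis, lies the green mark (22 x 13 mm) on the deck
- jar_knob (a point): centre of the black knob on top of the clear glass bell jar: a cylinder 38 mm across with straight sides from 16 mm below to 16 mm above this point, top 20 mm above; below it a neck 24 mm across, down to the flat of the glass 25 mm below. z is the jar's axis, up. The jar weighs about 0.4 to 0.65 kg, its centre of mass well below the knob
- jar_rim (a point): centre of the jar's open lower rim, 163 mm below jar_knob on the jar's axis. The jar is 140 mm across outside, 130 mm inside, 138 mm high without knob; it stands freely on the gasket (the vacuum itself is not simulated)
- plate_top (a point): centre of the round vacuum plate's upper face (black gasket ring 158 mm across), 56 mm above the bench; the jar and the bell stand on it. Its axes are those of the blue unit: the lever's axis lies at +y; the base reaches from y -100 to +260 mm and x -100 to +100 mm, and its deck is 45 mm above the bench
- bell_middle (a point): middle of the small electric bell under the jar (62 x 46 mm wooden base, brass gong, 71 mm high in all), 35 mm above the plate; loose, 10 mm or more clear of the glass
- grease: closed round tin of vacuum grease, 42 mm across, 26 mm high, white lid, on the blue deck in front; origin under its centre; leave alone
- multimeter: yellow multimeter lying on the bench, 75 x 145 x 42 mm; origin under its centre; leave alone
- prism: green glass prism, triangular, about 42 mm sides, 38 mm high, on the bench; origin under its centre; leave alone
- weights: brass slotted weights on a hanger, 44 mm across, 90 mm high, on the bench; origin under its centre; leave alone
- lens: lens in a black ring on a steel foot 50 x 60 mm, 108 mm high, on the bench; origin under its centre; leave alone
- calorimeter: open copper calorimeter cup, 68 mm across, 85 mm high, on the bench; origin under its centre; leave alone
- gasket: spare black rubber ring, 80 mm across, 6 mm thick, on the bench; origin under its centre; leave alone
Not all that is in view belongs to the job. Of the things shaped like the part that bears jar_knob, the clear glass one is meant.

How it is judged (in metres and radians):
On the way, in this order (a step that is already met when the one before it is completed fails the run):
1. the lever lies in the green notch, let go, the jar still on the plate (value of joint valve_lever between 1.08 and 1.3 rad and contact force between the fingers and valve_lever below 0.1 N), for 0.2 s.
2. the jar is held above the plate, rim clear of the bell, level and still, for about two seconds (z of jar_rim in the frame of plate_top above 0.083 m and horizontal distance between jar_rim and plate_top below 0.05 m and angle between jar_rim's own z axis and vertical below 0.09 rad and linear speed of jar below 0.02 m/s and angular speed of jar below 0.15 rad/s and contact force between the fingers and jar above 1 N), for 1.8 s.
At the end, for the whole second after the job is handed in: Jar held by the fingers alone, rim at least 83 mm above the plate (bell: 71 mm high) and within 50 mm of its centre, level within 5 degrees, under 20 mm/s; lever in the green notch (1.08 to 1.30 rad); bell moved under 8 mm, bystanders under 25 mm (all of step 2 and contact force between jar and bell below 0.1 N and contact force between jar and unit below 0.1 N and value of joint valve_lever between 1.08 and 1.3 rad and distance of bell_middle from where it was at the start of the episode below 0.008 m and distance of each of grease, multimeter, prism, weights, lens, calorimeter, gasket from where it was at the start of the episode below 0.025 m); the arm keeps its last pose, push and grip.
It fails at once if the jar lifted off the plate while the lever is not in the green notch (z of jar_rim in the frame of plate_top above 0.006 m and (value of joint valve_lever below 1.05 rad or value of joint valve_lever above 1.315 rad)).
It fails at once if the jar dragged or knocked sideways on the plate (over 18 mm off centre) (z of jar_rim in the frame of plate_top below 0.01 m and horizontal distance between jar_rim and plate_top above 0.018 m).
It fails at once if the jar tipped by more than 15 degrees (angle between jar_rim's own z axis and vertical above 0.26 rad).
It fails at once if the jar touches the bell, or the bell is shifted (contact force between jar and bell above 0.3 N or distance of bell_middle from where it was at the start of the episode above 0.008 m).
It fails at once if a bystander disturbed (moved over 25 mm) (distance of any of grease, multimeter, prism, weights, lens, calorimeter, gasket from where it was at the start of the episode above 0.025 m).
It also fails if it takes over 59 s, if anything falls off the work surface, if the arm or the gripper's body presses on something with over 40 N, if the wrist force passes 120 N, or if a joint passes its speed limit or range.

## Working session

There is one attempt and no reset: what is moved stays moved. The work goes in short steps, Python scripts to look and compute and a tool call to move; the robot and the scene stay as the last step left them, time stands still between calls to the robot, and variables do not carry over. Pictures are saved under pics/ and viewed, about 8 in all and at most 12, crops included, and the job is handed in when it is done.

Besides the shell and the picture viewer there is one more tool, called after "Emit:" as a command line: name --pt "numbers of a row" for each row, then --argument value for the rest. drive_tool: Moves the arm, as the interface text tells. Shift numbers are shares of 0.12 m and turn numbers shares of 2 rad, none past 1 either way. Its arguments: {"type":"object","properties":{"series":{"type":"array","items":{"type":"array","items":{"type":"number","minimum":-1,"maximum":1}}},"fingers":{"type":"number"}},"required":["series"]}

```bash
mkdir -p pics
cat > h.py <<'E'
import numpy as np, cv2
from station import telemetry, capture, order, r
def snap(n,f):
    c=capture(n); cv2.imwrite('pics/'+f,c['color']); return c
def ray(c,u,v):
    d=np.array([(u-c['cx'])/c['fx'],-(v-c['cy'])/c['fy'],-1.]); R=np.array(c['attitude']); return np.array(c['eye']),R@d
def onplane(c,u,v,z):
    e,d=ray(c,u,v); return e+d*(z-e[2])/d[2]
def proj(c,p):
    q=np.array(c['attitude']).T@(np.array(p)-np.array(c['eye'])); return c['cx']+c['fx']*q[0]/-q[2], c['cy']-c['fy']*q[1]/-q[2]
E
python3 - <<'E'
from h import *
for n in('scene','top'):
    c=snap(n,n+'0.png'); print({k:v for k,v in c.items() if k!='color'})
print(telemetry.sense())
a=[cv2.imread(f'pics/{n}0.png') for n in('scene','top')]
E
```

```text
{'fx': 429.8271906354007, 'fy': 429.8271906354007, 'cx': 256.6978056394164, 'cy': 190.9581741497388, 'eye': array([1.07270951, 0.66779911, 0.94146296]), 'attitude': array([[-0.83288518, -0.36538003,  0.41569184],
       [ 0.55322823, -0.57070687,  0.60682138],
       [ 0.01551778,  0.735385  ,  0.67747184]])}
{'fx': 383.45371039486827, 'fy': 383.45371039486827, 'cx': 256.9199407478712, 'cy': 196.36087954402092, 'eye': array([ 0.37818942, -0.04108844,  1.2906865 ]), 'attitude': array([[ 2.19307967e-02,  9.85044773e-01, -1.70897150e-01],
       [-9.99750139e-01,  2.23471972e-02,  5.13014406e-04],
       [ 4.32441447e-03,  1.70843198e-01,  9.85288740e-01]])}
{'time_s': 0.1, 'joints': array([-5.89796843e+01,  2.20862248e+01,  3.88551253e-01, -2.35284257e-02,
       -6.84120526e+01, -1.48179050e+01]), 'joint_velocities': array([ 0.06132288,  0.02994192,  0.25765369,  0.28135699,  0.12206752,
       -0.04153247]), 'effort': array([-6.97146625e-04, -3.91688418e+01,  1.87935430e+01,  4.23190445e+00,
        1.34996846e-02, -6.17565502e-05]), 'tcp_pos': array([ 0.17431545, -0.59978667,  0.29128132]), 'ee_rot': array([[-9.60324156e-01, -2.78885424e-01, -6.59673215e-04],
       [-2.78886178e-01,  9.60322405e-01,  1.83795023e-03],
       [ 1.20921439e-04,  1.94900175e-03, -9.99998093e-01]]), 'wrist_force': array([-0.21600184,  0.03027223,  0.60804984]), 'moment': array([ 0.01727522,  0.0070207 , -0.03214896]), 'gripper_width': 1.0010177280698136}
```

View pics/scene0.png

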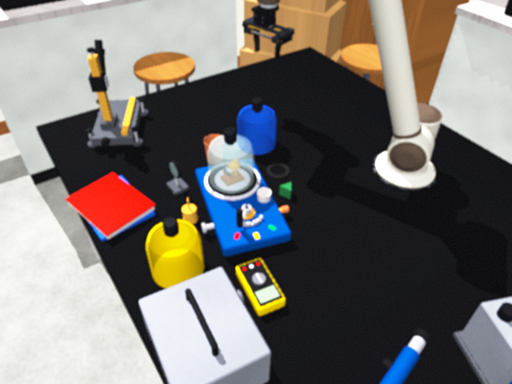

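View pics/top0.png

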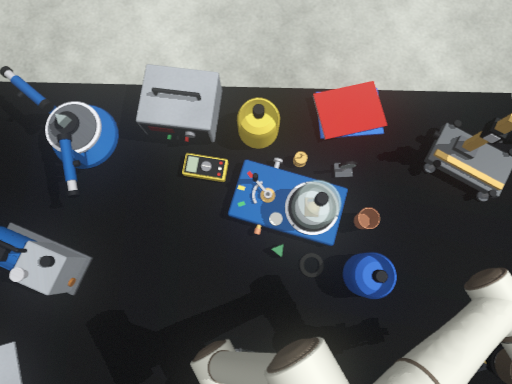

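The overview shows the blue unit at top-view (290,202), with the jar knob near (320,199) and the lever near (260,185). The marks are red (251,175), yellow (241,187) and green (241,204). I'll enlarge both views.

Run:
```python
import cv2,numpy as np
t=cv2.imread('pics/top0.png')[150:250,220:360]; s=cv2.imread('pics/scene0.png')[120:260,185:305]
cv2.imwrite('pics/crop0.png',np.hstack([cv2.resize(t,(420,300),interpolation=2)[:, :],cv2.copyMakeBorder(cv2.resize(s,(360,420),interpolation=2)[:300],0,0,0,0,0)]))
s2=cv2.resize(cv2.imread('pics/scene0.png')[120:260,185:305],(480,560),interpolation=2)
t2=cv2.resize(t,(784,560),interpolation=2)
cv2.imwrite('pics/crop_t.png',t2);cv2.imwrite('pics/crop_s.png',s2)
```

```text
(no output)
```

View pics/crop_t.png

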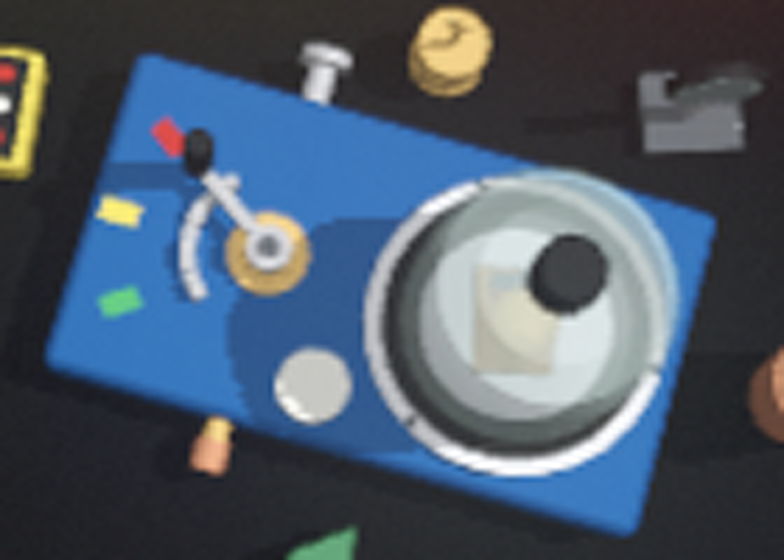

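View pics/crop_s.png

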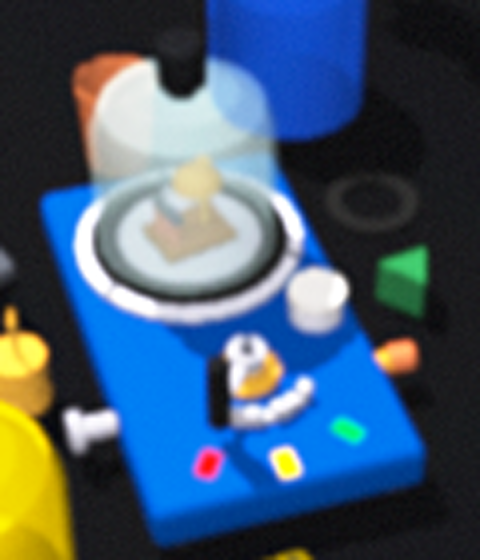

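Top crop: the lever is in the red notch (grip at crop (198,150), pivot (268,246)), the green mark is at (120,302) and the knob top at (570,272). Scene crop: the knob is at (182,63), the grip at (217,390) and the green mark at (348,430). Next I'll measure these with masks.

```bash
cat > meas.py <<'E'
from h import *
ct,cs=capture('top'),capture('scene')
def comps(c,m,box,amin=4):
    u0,v0,u1,v1=box; mm=np.zeros(m.shape,np.uint8); mm[v0:v1,u0:u1]=m[v0:v1,u0:u1]
    n,l,st,ce=cv2.connectedComponentsWithStats(mm); return [(ce[i].round(2),st[i,4]) for i in range(1,n) if st[i,4]>=amin]
def mask(c,lo,hi): return cv2.inRange(cv2.cvtColor(c['color'],cv2.COLOR_BGR2HSV),lo,hi)
bt,bs=(220,150,360,250),(185,120,305,260)
for n,c,b in(('top',ct,(222,150,300,215)),('scene',cs,(225,215,290,245))):
    for k,lo,hi in(('red',(165,100,120),(180,255,255)),('yel',(22,120,150),(35,255,255)),('grn',(50,100,90),(85,255,255))):
        for ce,a in comps(c,mask(c,lo,hi),b): print(n,k,ce,a,onplane(c,*ce,.0455)[:2].round(4))
for n,c,b in(('top',ct,(310,185,335,212)),('scene',cs,(220,125,245,148))):
    for ce,a in comps(c,(c['color'].max(2)<75).astype(np.uint8)*255,b,10): print(n,'knob',ce,a,onplane(c,*ce,.239 if n=='top' else .219)[:2].round(4))
for n,c,b in(('top',ct,(250,170,262,183)),('scene',cs,(232,205,245,230))):
    for ce,a in comps(c,(c['color'].max(2)<75).astype(np.uint8)*255,b,5): print(n,'grip',ce,a,onplane(c,*ce,.095)[:2].round(4))
for n,c,b in(('top',ct,bt),('scene',cs,(190,155,300,260))):
    m=mask(c,(100,150,60),(120,255,255)); mm=np.zeros_like(m); mm[b[1]:b[3],b[0]:b[2]]=m[b[1]:b[3],b[0]:b[2]]
    k=max(cv2.findContours(mm,0,2)[0],key=cv2.contourArea)[:,0]
    P=np.array([onplane(c,u,v,.045)[:2] for u,v in k],np.float32)
    print(n,'deck',cv2.minAreaRect(P), cv2.boxPoints(cv2.minAreaRect(P)).round(4).tolist())
E
python3 meas.py
```

```text
top red [249.45 174.  ] 11 [ 0.6691 -0.0152]
top yel [224.5  169.11] 72 [0.6839 0.0684]
top yel [240.92 187.38] 13 [0.6231 0.0118]
top grn [241.09 203.39] 23 [0.5696 0.0097]
scene red [236.71 235.38] 21 [ 0.6697 -0.0136]
scene yel [256.  235.5] 20 [0.6252 0.0157]
scene grn [271.62 227.1 ] 21 [0.5708 0.0133]
top knob [320.89 198.48] 132 [ 0.5587 -0.2198]
scene knob [228.67 132.58] 249 [ 0.5595 -0.2317]
top grip [254.88 176.72] 32 [ 0.6491 -0.0338]
scene grip [239.4  217.78] 67 [ 0.6525 -0.0261]
top deck ((0.5789569616317749, -0.14271987974643707), (0.3594394624233246, 0.19981250166893005), 74.98860168457031) [[0.4359000027179718, -0.2903999984264374], [0.6288999915122986, -0.34220001101493835], [0.722000002861023, 0.004999999888241291], [0.5289999842643738, 0.056699998676776886]]
scene deck ((0.5895782113075256, -0.12778738141059875), (0.38603290915489197, 0.20713552832603455), 74.94133758544922) [[0.43939998745918274, -0.2872999906539917], [0.6394000053405762, -0.3411000072956085], [0.7397000193595886, 0.031700000166893005], [0.5396999716758728, 0.08550000190734863]]
```

The deck outline fits 359×200 mm, so the unit's pose is good. The knob measures (0.5587,-0.2198) against (0.5583,-0.2200) from the plate. The lever pivot is at about (0.597,-0.075), the red grip at (0.648,-0.0345) and the air notch at (0.578,-0.013). First I raise the tool and turn it so the jaws lie along the mean push direction (yaw 163°).

Emit:
drive_tool --pt "0 0 -0.3 -0.08" --pt "0 0 -0.6 -0.17" --pt "0 0 -0.67 -0.26" --pt "0 0 -0.67 -0.35" --pt "0 0 -0.67 -0.44" --pt "0 0 -0.67 -0.496" --pt "0 0 -0.67 -0.496" --fingers 87

```text
time_s: 1.08
tcp_pos: [0.1744, -0.6, 0.3724]
ee_rot: [[-0.293, -0.956, -0.0], [-0.956, 0.293, 0.001], [-0.0, 0.0, -1.0]]
wrist_force: [-0.3, -0.2, -1.0]
gripper_width: 0.999
```

```bash
cat > go.py <<'E'
from h import *
import sys
s=telemetry.sense(); R=np.array(s['ee_rot']); p=np.array(s['tcp_pos'])
print('t',round(s['time_s'],2),'tcp',p.round(4),'yaw',np.degrees(np.arctan2(R[1,1],R[0,1])).round(2),'tilt',R[:,2].round(4),'F',s['wrist_force'].round(2),'w',round(s['gripper_width'],3),'j6',s['joints'][5].round(1),'j1',s['joints'][0].round(1))
if len(sys.argv)>1:
    g=np.array([float(x) for x in sys.argv[1:4]]); print('shares',(R.T@(g-p)/.12).round(3))
E
python3 go.py .648 -.0345 .36
python3 - <<'E'
import sys; sys.argv=['']
from h import *
c=capture('scene'); t=capture('top')
print('knob->scene',proj(c,(.5585,-.22,.219)),'top',proj(t,(.5585,-.22,.239)))
print('grip->scene',proj(c,(.648,-.0345,.095)),'yellow jar',onplane(t,259,118,.2))
E
```

```text
t 1.07 tcp [ 0.1744 -0.6     0.3724] yaw 162.96 tilt [-2.e-04  5.e-04 -1.e+00] F [-0.32 -0.23 -0.95] w 0.999 j6 41.9 j1 -59.0
shares [-5.662 -2.392  0.105]
knob->scene (np.float64(231.0559963402829), np.float64(134.45255749514894)) top (np.float64(320.9797222558976), np.float64(198.5376085175032))
grip->scene (np.float64(239.18102924401722), np.float64(215.25622857311183)) yellow jar [ 0.80548289 -0.04266008  0.2       ]
```

The lever is next to a yellow jar at about (0.805,-0.043), and at yaw 163 the gripper body would hit it. I'll approach at yaw about 106 and turn along with the lever instead.

Emit:
drive_tool --pt "-0.47 -0.2 0 0" --pt "-0.94 -0.4 0 0"

```text
time_s: 1.42
tcp_pos: [0.2536, -0.5055, 0.3722]
ee_rot: [[-0.295, -0.955, -0.0], [-0.955, 0.295, 0.0], [-0.0, 0.0, -1.0]]
wrist_force: [0.8, -0.4, -0.3]
gripper_width: 1.0
```

Emit:
drive_tool --pt "-0.47 -0.2 0 0" --pt "-0.94 -0.4 0 0"

```text
time_s: 1.68
tcp_pos: [0.333, -0.4108, 0.3728]
ee_rot: [[-0.293, -0.956, 0.0], [-0.956, 0.293, -0.0], [0.0, -0.001, -1.0]]
wrist_force: [0.5, 0.0, 0.6]
gripper_width: 0.998
```

Emit:
drive_tool --pt "-0.47 -0.2 0 0" --pt "-0.94 -0.4 0 0"

```text
time_s: 1.92
tcp_pos: [0.4118, -0.3168, 0.373]
ee_rot: [[-0.293, -0.956, 0.001], [-0.956, 0.293, -0.0], [0.0, -0.001, -1.0]]
wrist_force: [1.0, -0.4, -0.5]
gripper_width: 1.001
```

Emit:
drive_tool --pt "-0.47 -0.2 0 0" --pt "-0.94 -0.4 0 0"

```text
time_s: 2.17
tcp_pos: [0.4906, -0.2228, 0.373]
ee_rot: [[-0.293, -0.956, 0.001], [-0.956, 0.293, -0.0], [0.0, -0.001, -1.0]]
wrist_force: [0.1, -0.8, 0.6]
gripper_width: 1.002
```

Emit:
drive_tool --pt "-0.47 -0.2 0 0.08" --pt "-0.94 -0.4 0 0.17" --pt "-0.94 -0.4 0 0.26" --pt "-0.94 -0.4 0 0.35" --pt "-0.94 -0.4 0 0.44" --pt "-0.94 -0.4 0 0.5" --pt "-0.94 -0.4 0 0.5" --fingers 36

```text
time_s: 3.05
tcp_pos: [0.5685, -0.1306, 0.3726]
ee_rot: [[-0.962, -0.272, -0.0], [-0.272, 0.962, 0.0], [0.0, 0.0, -1.0]]
wrist_force: [-0.1, 0.0, 0.5]
gripper_width: 0.423
```

```bash
python3 go.py .648 -.0345 .36
```

```text
t 3.05 tcp [ 0.5685 -0.1306  0.3726] yaw 105.77 tilt [-1.e-04  0.e+00 -1.e+00] F [-0.08  0.03  0.48] w 0.423 j6 -77.2 j1 3.0
shares [-0.855  0.591  0.105]
```

Emit:
drive_tool --pt "-0.42 0.3 0 0" --pt "-0.855 0.591 0 0" --pt "-0.855 0.591 0.4 0" --pt "-0.855 0.591 0.8 0" --pt "-0.855 0.591 0.8 0"

```text
time_s: 3.68
tcp_pos: [0.6462, -0.0346, 0.2722]
ee_rot: [[-0.962, -0.272, -0.01], [-0.272, 0.962, -0.001], [0.01, 0.002, -1.0]]
wrist_force: [0.1, 0.2, 0.4]
gripper_width: 0.414
```

```bash
python3 go.py .648 -.0345 .146; python3 -c "
from h import *
a=cv2.resize(snap('top','t2.png')['color'][130:230,210:330],(480,400),interpolation=2)
b=cv2.resize(snap('scene','s2.png')['color'][150:250,190:270],(320,400),interpolation=2)
cv2.imwrite('pics/c2.png',np.hstack([a,b]))"
```

```text
t 3.67 tcp [ 0.6462 -0.0346  0.2722] yaw 105.8 tilt [-0.01   -0.0011 -0.9999] F [0.07 0.22 0.42] w 0.414 j6 -85.4 j1 11.2
shares [-0.025 -0.005  1.051]
```

View pics/c2.png

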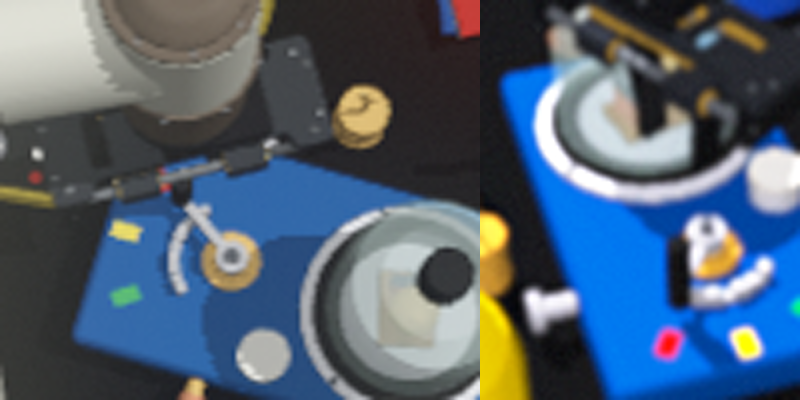

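The gripper hovers over the lever with the jaws either side of the grip. Descending now.

Emit:
drive_tool --pt "-0.02 0 0.35 0" --pt "-0.02 0 0.7 0" --pt "-0.02 0 0.9 0" --pt "-0.02 0 1.0 0" --pt "-0.02 0 1.0 0"

```text
time_s: 4.4
tcp_pos: [0.6512, -0.034, 0.158]
ee_rot: [[-0.962, -0.272, 0.002], [-0.272, 0.962, -0.0], [-0.002, -0.001, -1.0]]
wrist_force: [0.2, -0.8, -0.1]
gripper_width: 0.415
```

```bash
python3 go.py .648 -.0345 .147; python3 -c "
from h import *
a=cv2.resize(snap('top','t3.png')['color'][130:230,210:330],(480,400),interpolation=2)
b=cv2.resize(snap('scene','s3.png')['color'][150:250,190:270],(320,400),interpolation=2)
cv2.imwrite('pics/c3.png',np.hstack([a,b]))"
```

```text
t 4.4 tcp [ 0.6512 -0.034   0.158 ] yaw 105.76 tilt [ 0.0022 -0.     -1.    ] F [ 0.16 -0.8  -0.09] w 0.415 j6 -85.5 j1 11.2
shares [0.027 0.003 0.092]
```

View pics/c3.png

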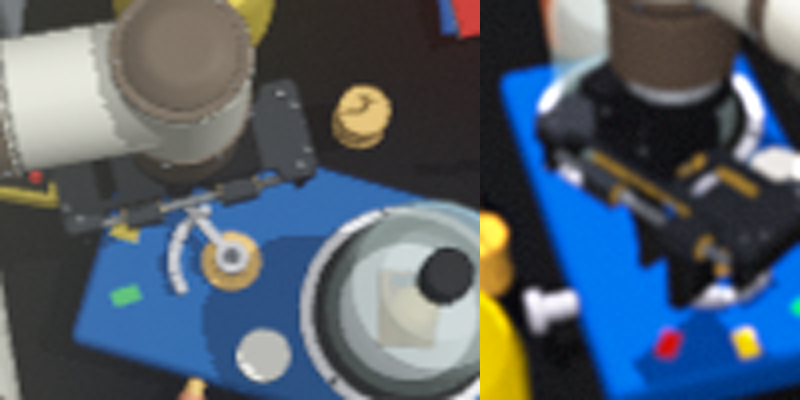

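Run:
```python
from h import *
s=telemetry.sense();R=np.array(s['ee_rot']);p=np.array(s['tcp_pos'])
piv=np.array([.5971,-.0751])
for i in range(1,11):
    ph=38.6+68.8*min(i-1,8)/8; yaw=105.8+69.2*min(i-1,8)/8; e=8.6e-3
    if i==10: e=0.
    a,y=np.radians([ph,yaw])
    c=piv+.065*np.array([np.cos(a),np.sin(a)])+e*np.array([np.cos(y),np.sin(y)])
    print(i,(R.T@(np.r_[c,.152]-p)/.12).round(3),round(-np.radians(yaw-105.8)/2,3))
```

```text
1 [0.031 0.075 0.057] -0.0
2 [0.079 0.146 0.057] -0.075
3 [0.137 0.21  0.057] -0.151
4 [0.203 0.264 0.056] -0.226
5 [0.278 0.307 0.056] -0.302
6 [0.357 0.339 0.056] -0.377
7 [0.441 0.359 0.055] -0.453
8 [0.527 0.366 0.055] -0.528
9 [0.612 0.36  0.055] -0.604
10 [0.545 0.334 0.055] -0.604
```

Emit:
drive_tool --pt "0.03 0.075 0.05 0" --pt "0.08 0.146 0.05 -0.075" --pt "0.137 0.21 0.05 -0.15" --pt "0.203 0.264 0.05 -0.226" --pt "0.278 0.307 0.05 -0.302" --pt "0.357 0.339 0.05 -0.377" --pt "0.441 0.359 0.05 -0.453" --pt "0.527 0.366 0.05 -0.528" --pt "0.612 0.36 0.05 -0.604" --pt "0.612 0.36 0.05 -0.604"

```text
time_s: 5.75
tcp_pos: [0.5687, -0.0118, 0.1516]
ee_rot: [[-0.088, -0.996, 0.004], [-0.996, 0.088, 0.001], [-0.001, -0.004, -1.0]]
wrist_force: [4.9, 0.8, -3.2]
gripper_width: 0.412
```

```bash
python3 go.py .5777 -.0131 .152; python3 -c "
from h import *
a=cv2.resize(snap('top','t4.png')['color'][130:230,210:330],(480,400),interpolation=2)
b=cv2.resize(snap('scene','s4.png')['color'][170:250,210:290],(400,400),interpolation=2)
cv2.imwrite('pics/c4.png',np.hstack([a,b]))"
```

```text
t 5.75 tcp [ 0.5687 -0.0118  0.1516] yaw 174.94 tilt [ 4.2e-03  7.0e-04 -1.0e+00] F [ 4.86  0.78 -3.18] w 0.412 j6 -20.2 j1 15.1
shares [ 0.004 -0.075 -0.003]
```

View pics/c4.png

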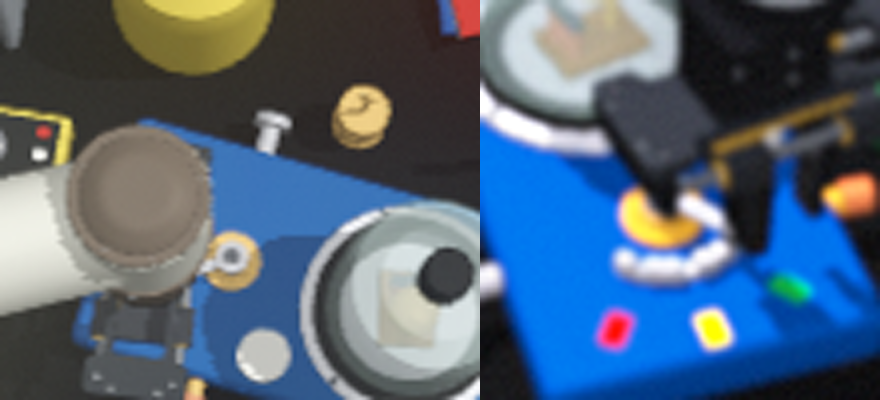

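The lever has swung round to the green mark, with about 5 N still on the finger. I'll back off to centre, wait 0.4 s, then rise clear.

Emit:
drive_tool --pt "0 -0.07 0 0" --pt "0 -0.07 0 0" --pt "0 -0.07 0 0" --pt "0 -0.07 0 0"

```text
time_s: 6.35
tcp_pos: [0.5759, -0.0131, 0.1504]
ee_rot: [[-0.088, -0.996, -0.001], [-0.996, 0.088, -0.0], [0.0, 0.001, -1.0]]
wrist_force: [-0.3, 0.5, -0.4]
gripper_width: 0.414
```

```bash
python3 go.py .5777 -.0131 .152
```

```text
t 6.35 tcp [ 0.5759 -0.0131  0.1504] yaw 174.94 tilt [-1.e-03 -1.e-04 -1.e+00] F [-0.33  0.49 -0.39] w 0.414 j6 -19.9 j1 14.8
shares [-0.001 -0.015 -0.013]
```

Emit:
drive_tool --pt "0 0 -0.3 0" --pt "0 0 -0.6 0" --pt "0 0 -0.95 0" --pt "0 0 -0.95 0"

```text
time_s: 6.85
tcp_pos: [0.5777, -0.0129, 0.2687]
ee_rot: [[-0.087, -0.996, 0.008], [-0.996, 0.087, 0.001], [-0.002, -0.008, -1.0]]
wrist_force: [-0.7, 0.2, -0.6]
gripper_width: 0.413
```

Emit:
drive_tool --pt "0.4 0 -0.45 0" --pt "0.8 0 -0.8 0" --pt "0.8 0 -0.8 0" --fingers 87

```text
time_s: 7.22
tcp_pos: [0.568, -0.1108, 0.3633]
ee_rot: [[-0.091, -0.996, 0.005], [-0.996, 0.091, -0.0], [-0.0, -0.005, -1.0]]
wrist_force: [0.6, -0.0, -1.1]
gripper_width: 0.668
```

```bash
python3 go.py .5585 -.2199 .345; python3 -c "
from h import *
a=cv2.resize(snap('top','t5.png')['color'][150:230,225:345],(480,320),interpolation=2)
b=cv2.resize(snap('scene','s5.png')['color'][175:255,210:290],(320,320),interpolation=2)
cv2.imwrite('pics/c5.png',np.hstack([a,b]))"
```

```text
t 7.22 tcp [ 0.568  -0.1108  0.3633] yaw 174.79 tilt [ 4.9e-03 -3.0e-04 -1.0e+00] F [ 0.63 -0.04 -1.07] w 0.668 j6 -10.2 j1 5.0
shares [ 0.913 -0.003  0.153]
```

View pics/c5.png

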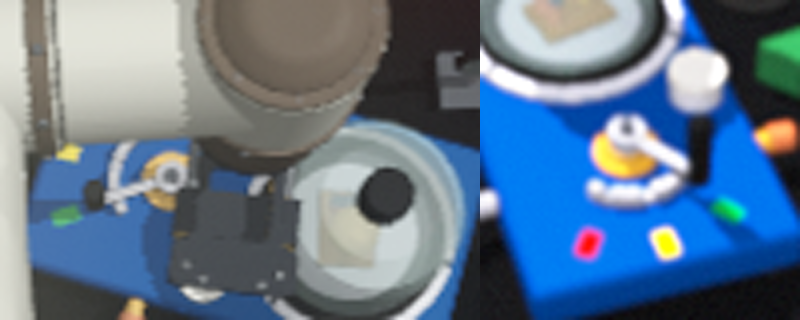

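Seven pictures viewed so far. The lever points near the green mark; I'll work out its angle from the grip pixels.

```bash
python3 - <<'E'
from h import *
c=capture('scene'); t=capture('top')
for n,k,b in(('scene',c,(258,200,275,225)),('top',t,(244,193,253,204))):
    u0,v0,u1,v1=b; m=cv2.inRange(k['color'].max(2)[v0:v1,u0:u1],0,75)
    M=cv2.moments(m,True); u,v=u0+M['m10']/M['m00'],v0+M['m01']/M['m00']
    print(n,M['m00'],u,v)
    for lab,z in(('mid',.0905),('top',.121)):
        p=onplane(k,u,v,z)[:2]-[.5971,-.0751]; print(lab,p.round(4),np.hypot(*p).round(4),np.degrees(np.arctan2(p[1],p[0])))
    for a in(100,107.4,115):
        q=np.radians(a); print(a,proj(k,(.5971+.065*np.cos(q),-.0751+.065*np.sin(q),.0905)))
E
python3 go.py .5585 -.2199 .345
```

```text
scene 80.0 264.3125 211.6375
mid [-0.0174  0.0627] 0.0651 105.53825189833721
top [0.0002 0.0871] 0.0871 89.8474870641705
100 (np.float64(262.74158588285945), np.float64(212.77241692906546))
107.4 (np.float64(264.7639298685441), np.float64(211.2101349137706))
115 (np.float64(266.5067360911997), np.float64(209.43473713394073))
top 25.0 248.44 198.32
mid [-0.0177  0.0602] 0.0627 106.36023231991537
top [-0.0228  0.0595] 0.0637 110.94744648336457
100 (np.float64(247.2768429261456), np.float64(196.3151897557806))
107.4 (np.float64(247.83554818334852), np.float64(198.85962158464233))
115 (np.float64(248.75256538423852), np.float64(201.38108315397957))
t 7.42 tcp [ 0.5672 -0.1081  0.3587] yaw 174.95 tilt [-3.5e-03  7.0e-04 -1.0e+00] F [ 0.05 -0.24  0.14] w 0.851 j6 -10.3 j1 5.3
shares [ 0.935 -0.01   0.113]
```

The lever is at about 106–107° against 107.4° for green, so it is in the notch. Next I go over the knob.

Emit:
drive_tool --pt "0.45 0 0 0" --pt "0.935 -0.01 0 0" --pt "0.935 -0.01 0 0" --pt "0.935 -0.01 0 0" --fingers 87

```text
time_s: 7.92
tcp_pos: [0.5591, -0.2196, 0.3589]
ee_rot: [[-0.087, -0.996, -0.003], [-0.996, 0.087, 0.001], [-0.001, 0.003, -1.0]]
wrist_force: [0.4, -0.0, 0.1]
gripper_width: 0.996
```

```bash
python3 go.py .5585 -.2199 .273; python3 -c "
from h import *
b=cv2.resize(snap('scene','s6.png')['color'][90:190,180:290],(660,600),interpolation=2)
cv2.imwrite('pics/c6.png',b)"
```

```text
t 7.92 tcp [ 0.5591 -0.2196  0.3589] yaw 174.99 tilt [-3.e-03  9.e-04 -1.e+00] F [ 0.39 -0.    0.13] w 0.996 j6 1.0 j1 -6.0
shares [0.003 0.003 0.716]
```

View pics/c6.png

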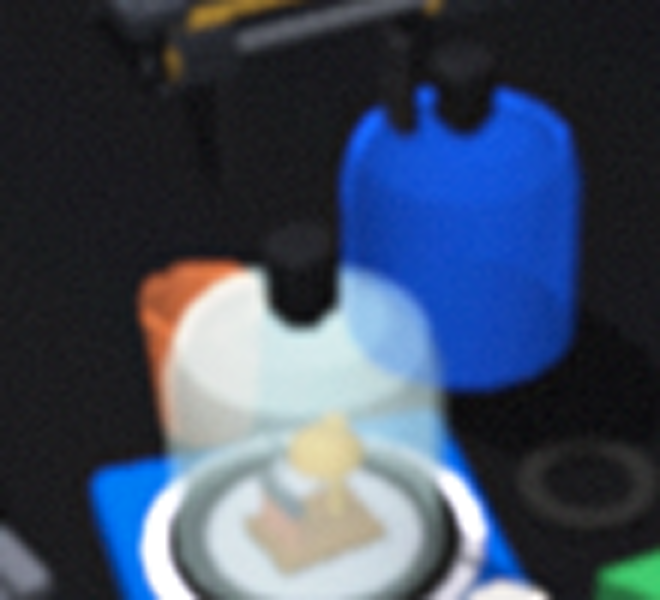

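The open fingers, at crop (205,140) and (402,90), sit symmetrically over the knob at (302,270). I'll descend, then close.

Emit:
drive_tool --pt "0 0 0.25 0" --pt "0 0 0.5 0" --pt "0 0 0.65 0" --pt "0 0 0.715 0" --pt "0 0 0.715 0" --pt "0 0 0.715 0"

```text
time_s: 8.72
tcp_pos: [0.5597, -0.2202, 0.2759]
ee_rot: [[-0.087, -0.996, 0.002], [-0.996, 0.087, -0.001], [0.0, -0.002, -1.0]]
wrist_force: [0.1, -0.2, 0.1]
gripper_width: 1.001
```

Emit:
drive_tool --pt "0 0 0 0" --pt "0 0 0 0" --pt "0 0 0 0" --pt "0 0 0 0" --pt "0 0 0 0" --pt "0 0 0 0" --pt "0 0 0 0" --pt "0 0 0 0" --fingers 20

```text
time_s: 9.72
tcp_pos: [0.5601, -0.2206, 0.2755]
ee_rot: [[-0.088, -0.996, 0.003], [-0.996, 0.088, -0.001], [0.0, -0.003, -1.0]]
wrist_force: [3.5, -0.3, 0.9]
gripper_width: 0.427
```

```bash
python3 go.py .5585 -.2199 .273
```

```text
t 9.72 tcp [ 0.5601 -0.2206  0.2755] yaw 174.98 tilt [ 2.8e-03 -7.0e-04 -1.0e+00] F [ 3.45 -0.3   0.95] w 0.427 j6 1.1 j1 -6.1
shares [-0.005  0.014  0.021]
```

The knob is gripped (37 mm) with a small side load. Lifting slowly.

Emit:
drive_tool --pt "0 0 -0.04 0" --pt "0 0 -0.08 0" --pt "0 0 -0.14 0" --pt "0 0 -0.22 0" --pt "0 0 -0.32 0" --pt "0 0 -0.44 0" --pt "0 0 -0.56 0" --pt "0 0 -0.68 0" --pt "0 0 -0.8 0" --pt "0 0 -0.88 0"

```text
time_s: 10.98
tcp_pos: [0.5593, -0.2206, 0.3817]
ee_rot: [[-0.088, -0.996, 0.001], [-0.996, 0.088, -0.0], [0.0, -0.001, -1.0]]
wrist_force: [-1.4, 0.4, -5.4]
gripper_width: 0.433
```

Emit:
drive_tool --pt "0 0 0 0" --pt "0 0 0 0" --pt "0 0 0 0" --pt "0 0 0 0" --pt "0 0 0 0" --pt "0 0 0 0" --pt "0 0 0 0" --pt "0 0 0 0"

```text
time_s: 11.98
tcp_pos: [0.5592, -0.2205, 0.3805]
ee_rot: [[-0.088, -0.996, 0.0], [-0.996, 0.088, -0.0], [0.0, -0.0, -1.0]]
wrist_force: [0.8, -0.3, -5.2]
gripper_width: 0.431
```

```bash
python3 go.py; python3 -c "
from h import *
b=cv2.resize(snap('scene','s7.png')['color'][70:240,180:310],(458,600),interpolation=2)
c=capture('scene');print('rim centre px',proj(c,(.5585,-.22,.161)),'level .139',proj(c,(.5585,-.22,.139)))
cv2.imwrite('pics/c7.png',b)"
```

```text
t 11.97 tcp [ 0.5592 -0.2205  0.3805] yaw 174.96 tilt [ 0. -0. -1.] F [ 0.84 -0.31 -5.24] w 0.431 j6 1.1 j1 -6.1
rim centre px (np.float64(231.54044896456554), np.float64(150.49450882633147)) level .139 (np.float64(231.7165230353002), np.float64(156.32494823739057))
```

View pics/c7.png

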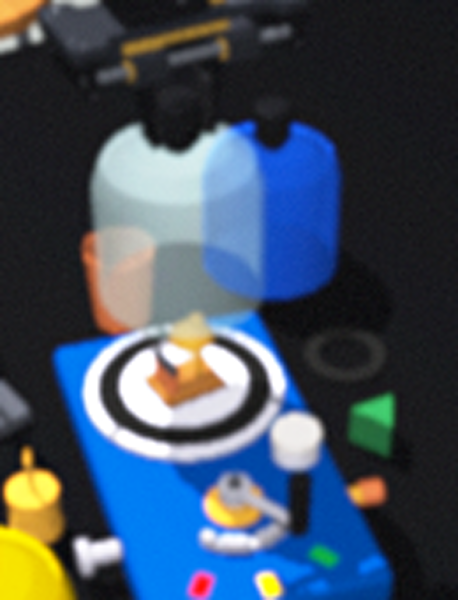

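The jar is lifted about 105 mm, upright and clear of the bell. The bell stands in place and the lever is at green. Now the hold.

Emit:
drive_tool --pt "0 0 0 0" --pt "0 0 0 0" --pt "0 0 0 0" --pt "0 0 0 0" --pt "0 0 0 0" --pt "0 0 0 0" --pt "0 0 0 0" --pt "0 0 0 0" --pt "0 0 0 0" --pt "0 0 0 0"

```text
time_s: 13.32
tcp_pos: [0.5592, -0.2205, 0.3805]
ee_rot: [[-0.088, -0.996, 0.0], [-0.996, 0.088, -0.0], [0.0, -0.0, -1.0]]
wrist_force: [0.7, -0.8, -4.9]
gripper_width: 0.427
```

Emit:
drive_tool --pt "0 0 0 0" --pt "0 0 0 0" --pt "0 0 0 0" --pt "0 0 0 0" --pt "0 0 0 0" --pt "0 0 0 0" --pt "0 0 0 0" --pt "0 0 0 0" --pt "0 0 0 0" --pt "0 0 0 0"

```text
time_s: 14.58
tcp_pos: [0.5592, -0.2205, 0.3805]
ee_rot: [[-0.088, -0.996, -0.0], [-0.996, 0.088, -0.0], [0.0, 0.0, -1.0]]
wrist_force: [0.2, 0.1, -5.2]
gripper_width: 0.428
```

```bash
python3 go.py; python3 -c "
from h import *
a=cv2.imread('pics/s7.png');b=capture('scene')['color'];print('diff jar area',cv2.absdiff(a,b)[70:240,180:310].mean())
print(order.finish_job())"
```

```text
t 14.57 tcp [ 0.5592 -0.2205  0.3805] yaw 174.96 tilt [-0. -0. -1.] F [ 0.19  0.09 -5.2 ] w 0.428 j6 1.1 j1 -6.1
diff jar area 1.637209653092006
the job is handed in; nothing more can be done
None
```

I swung the lever from the red notch to green and let go of it. I then lifted the jar straight up by its knob and held it over the plate for about 3.5 s. I handed the job in at about 14.6 s while still holding it; no verdict was reported.

**Last checks:**
- **Jar:** the tool rose 105 mm with no sign of slip, which puts the rim about 105 mm above the plate (83 mm needed). The tool stayed vertical and still, within about 1 mm of the plate centre. It carried a steady 5.2 N, and the jaws stayed on the knob at 37 mm.
- **Lever:** its angle measured about 105.5–106.4° in the two views, against 107.4° expected for green. The wrist force fell back to the noise level when I let go, and the lever was still at green in the picture taken after the lift.
- **Bell and bystanders:** the bell and everything in the last close-up looked undisturbed by eye. I did not measure their positions, and the multimeter and lens were not in that close-up.

**Disagreements:** the two cameras differed by up to 4 mm on the deck marks. The scene-view mask of the knob was about 12 mm off in y, so I did not use it. I relied on the top view and the deck outline instead, which agreed within 1 mm on the jar's position.

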